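# Load the parts washer and open a wash-can cap of unknown thread hand

### The arm

A 7-joint arm with a two-finger parallel gripper is mounted at the origin on a cart in front of the work surface, level with it; the furniture and walls round the work are solid. World frame = base frame: x ahead of the robot, y to its left, z up, the work surface at z = 0. Lengths are in m, angles in degrees, forces in N, time in s.
With the tool pointing down it reaches from about 0.425 to 0.875 m from the base axis. Payload 4.7 kg.
Tool frame: the origin (TCP) lies at the very end of the fingers, on their centre line; the grasp point (between the pads) lies 19 mm behind it; z points along the fingers, y is the line along which they close (so a half turn about z gives the same grasp; the last joint's range is limited). The gripper opens to 87 mm and grips with 3 to 60 N. Pads are 19 mm wide; open, the fingers measure 117 mm over their backs; the gripper's body (75 mm by 190 mm) begins 51 mm behind the grasp point.
Start: joints at [-69.781, 18.392, -4.016, 83.108, 1.295, 78.541, -3.26], TCP at [0.216, 0.613, 0.223] pointing down, gripper open.
Joint ranges: [-163.93, 163.93], [-17.29, 119.83], [-79.2, 71.16], [3.27, 140.29], [-89.18, 269.18], [5.43, 117.66], [-154.24, 154.24]. Speed limits (degrees/s): [147.25, 147.25, 180, 180, 180, 180, 180].

### API

Orientations are given as [roll, pitch, yaw] about the fixed x, y, z axes, in that order (R = Rz(yaw) Ry(pitch) Rx(roll)).
In Python, from cell import get_obs, eyes, env gives the robot as it stands.
- The arm moves only by the tool servo_tool, never from a script. Its argument "series" is a list that holds one entry, the list of rows, each a list of 7 numbers: the shift along the tool's x, y, z in units of 300 mm (1.0 is 300 mm), then the turn, a rotation vector about the tool's x, y, z in units of pi rad (1.0 is pi rad), then the opening, from 0 (shut) to 1 (fully open). In form: [[[tx, ty, tz, wx, wy, wz, gripper], ...]]. A call has 1 to 12 rows; each row is the pose to reach, as a shift and turn from the pose commanded when the call began, along the tool's axes at that moment, turning the shorter way round; what a row does not reach only later rows make up. A row lasts 1/12 s, in which the tool goes at most 41.7 mm and 7.16 degrees, less where a joint would pass 70% of its speed; a pose out of reach is approached as far as the arm can. A call with a number of a shift or a turn outside -1 to 1 is refused whole. A call with a gripper value outside its range is refused whole. The fingers move at their own pace and stop on an object; "grip_force" is the grip in N (left out, the last holds). Time passes only in rows, so rows that repeat a pose let the fingers close. It gives the time, the measured TCP pose, the force, the opening and the grip force at its end, in the units of the state.
- get_obs(): the state, without advancing time (a new reading comes with each control period).
- eyes.read_camera(name): name is "side" or "top"; returns a dict with "frame" (420x560x3 uint8, red, green, blue), "depth" (420x560 float32, m along the optical axis (not along the pixel's ray), 0 where there is no reading), "fx", "fy", "cx", "cy" (pixels), "distortion" ([k1, k2, p1, p2, k3] as OpenCV has them; the pictures are not rectified), "origin" and "rotation" of the camera in the world. Camera axes: x right, y down, z forward; pixel columns grow to the right and rows downward; lengths in m; the calibration is good to about 2 mm. A picture is of the moment at which its call begins.
- env.sign_off(): hands the job in; it is judged then, once.
The state is a dict: "time_s": time; "qpos": joint angles; "joint_velocities": joint speeds; "effort": joint torques, N m; "tool_pos": TCP position; "tool_rot": TCP orientation; "force": force on the tool from outside, world axes, zero at the start; "wrist_torque": the same for the moment, N m; "grip_width": finger opening in m; "grasp_force": force on a finger pad.
Only numpy, scipy, OpenCV 4.12 (cv2) and the standard library are available. Lean on these libraries where they do the work, as an engineer would, in place of code of your own. Each camera call takes 0.05 s, during which the arm holds its last target. There are 200 camera calls.

### The job

Load the parts washer: lift the hinged feed tray by its bar until all three printed gears have slid into the wash bin. Then take the cap off the wash-fluid can: nobody remembers whether it has a normal or a reversed thread, so try to loosen it one way and, if it soon comes up against a stop, the other way (forcing it only makes its grip slip). Lift the cap off and finish while holding it upright in the gripper, a good 5 cm above the can's neck, so that I can fill the washer; do not let go of it, and do not shove the tape roll about.

Things in the scene. Friction and masses are not known exactly. Their poses are not given: they have to be found in the camera images.
- feeder: Parts washer feeder, bolted to the bench: a grey open bin with a shiny metal tray hinged on its low wall. Origin on the bench under the hinge; its x axis points level from the tray's bar over the hinge to the bin, its y axis lies along the hinge, z is up. The bin covers x 0 to 150, y -75 to 75 mm; the level tray x -125 to 12, y -63 to 63 mm.
- bin_floor (a point): Centre of the bin's inner floor, 4 mm above the bench; axes as the feeder's. The inside measures 142 x 142 mm; walls 100 mm high, 62 mm at the hinge.
- tray_hinge (a point): Middle of the tray's hinge axis, 70 mm above the bench; axes as the feeder's (the hinge runs along y). The tray's floor lies 74 mm above the bench, its side and end walls are 24 mm high; it is open towards the bin.
- tray_bar (a point): Middle of the tray's round lifting bar: 10 mm thick, 80 mm long, parallel to the hinge, held by two arms at its ends, 50 mm outside the tray's end wall; 175 mm from the hinge and 14 mm above it when the tray is level (84 mm above the bench). It moves with the tray, in an arc about the hinge.
- tray (a joint): Tilt of the tray in rad: 0 lying level on its posts, 1.2 at its stop, bar up. Lifting takes about 1.5 N (0.25 kg tray); the gears begin to slide at some 0.5 to 0.7 rad and at 1.0 rad all go into the bin. A damped hinge: let go, the tray sinks back slowly by itself.
- gear_1: One of three alike grey printed gears, 46 mm across, 10 mm thick with a hub to 16 mm; origin at the centre of its underside, z along its axis. Starts lying flat on the tray.
- gear_2: One of three alike grey printed gears, 46 mm across, 10 mm thick with a hub to 16 mm; origin at the centre of its underside, z along its axis. Starts lying flat on the tray.
- gear_3: One of three alike grey printed gears, 46 mm across, 10 mm thick with a hub to 16 mm; origin at the centre of its underside, z along its axis. Starts lying flat on the tray.
- can: White wash-fluid can, bolted down, 105 x 125 x 85 mm, with a round neck of 57 mm diameter in the middle of its top up to 115 mm above the bench; origin on the bench under the neck's axis, z up.
- can_neck (a point): Centre of the neck's rim, 115 mm above the bench; axes as the can's. The cap turns easily (under 0.15 N m) and opens one way only, clockwise or anticlockwise, not to be seen beforehand: the wrong way it meets a hard stop 0.2 to 0.6 rad from where it starts, the right way only at 0.9 to 1.2 rad; at that second stop, or up to 0.12 rad short of it, it lifts straight off.
- cap: Grey cap on the can's neck: a disc 62 mm across, 8 mm thick, lying on the rim, with an upright grip fin on top. Origin at the centre of the disc's underside (rim height while on), z up. About 0.09 kg. Two lugs under it lie beneath a lip inside the neck, so it cannot be pulled off while closed. A 24 mm long stem below it slides in the neck as it is lifted.
- cap_fin (a point): Middle of the cap's grip fin, 25 mm above the cap's underside: 50 mm long (its x axis), 14 mm thick (y axis), its top 38 mm above the underside, on a base plate whose top is 10 mm above it. At the start its axes are the cap's. The fin is torque-limiting: it turns the cap, but slips on it when forced against a stop with over about 0.8 N m.
- tape: Roll of tape, 94 mm across, 25 mm high, lying loose on the bench; a bystander. Origin at the centre of its underside.
Not all that is in view belongs to the job. There is more than one size of the cap; the one meant has the size given above.

How it is judged:
By the outcome, as a careful person would: the job done as asked, in the order asked, and still so for the second after the job is handed in, while the arm keeps its last pose, push and grip.
It also fails if it takes over 64 s, if anything falls off the work surface, if the arm or the gripper's body presses on something with over 40 N, if the wrist force passes 120 N, or if a joint passes its speed limit or range.

## Working session

There is one attempt and no reset: what is moved stays moved. The work goes in short steps, Python scripts to look and compute and a tool call to move; the robot and the scene stay as the last step left them, time stands still between calls to the robot, and variables do not carry over. Pictures are saved under pics/ and viewed, at most 10 in all, crops included, and the job is handed in when it is done.

Besides the shell and the picture viewer there is one more tool, called after ">>>" as name(argument=value, ...) on one line, values as JSON. servo_tool: Moves the arm, as the interface text tells. Shifts and turns lie within -1 to 1; 1 stands for 300 mm of shift or pi rad of turn. Its arguments: {"type":"object","properties":{"series":{"type":"array"},"grip_force":{"type":"number"}},"required":["series"]}

```bash
mkdir -p pics; ls
python3 - <<'E'
from cell import get_obs, eyes
import cv2,numpy as np,pickle
o=get_obs();print({k:np.round(v,3) for k,v in o.items()})
for n in("side","top"):
    c=eyes.read_camera(n);pickle.dump(c,open(n+".pkl","wb"));cv2.imwrite(f"pics/{n}0.png",c["frame"][:,:,::-1])
    print(n,c["fx"],c["cx"],c["cy"],c["distortion"],np.round(c["origin"],3),np.round(c["rotation"],3).tolist())
E
```

```text
pics
{'time_s': np.float64(0.0), 'qpos': array([-69.78 ,  18.44 ,  -4.015,  83.176,   1.297,  78.541,  -3.258]), 'joint_velocities': array([-0.039, -0.01 ,  0.042,  0.03 , -0.029,  0.06 , -0.009]), 'effort': array([ 0.0000e+00, -4.9129e+01, -4.0400e-01, -3.1253e+01, -6.4000e-02,
        4.3000e-02,  0.0000e+00]), 'tool_pos': array([0.216, 0.612, 0.221]), 'tool_rot': array([-1.79887e+02,  8.00000e-03,  1.60592e+02]), 'force': array([0.152, 0.264, 0.498]), 'wrist_torque': array([ 0.041,  0.047, -0.011]), 'grasp_force': np.float64(0.0), 'grip_width': np.float64(0.087)}
side 544.7467764270468 281.8193051412251 210.2601804148456 [-0.17784658  0.          0.          0.          0.        ] [ 0.263 -1.058  0.601] [-113.64, 1.441, -12.058]
top 422.1391542987656 276.166064847102 205.45301655489803 [-0.11431394  0.          0.          0.          0.        ] [ 0.261 -0.029  1.07 ] [-167.29, -0.415, -79.22]
```

View pics/top0.png

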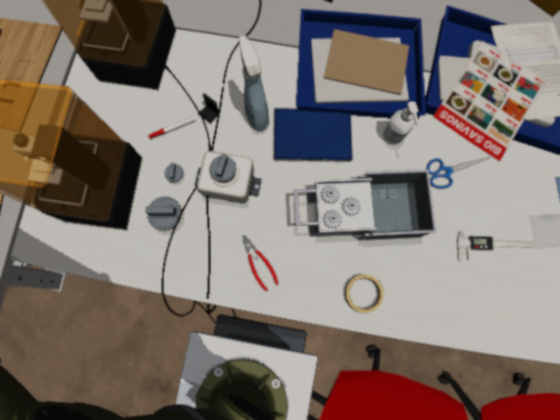

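View pics/side0.png

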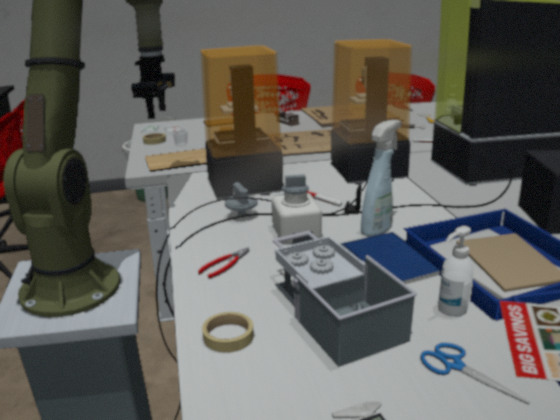

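Top: the bar is at about (293,208), the gears at (331,193), (351,206) and (332,218), the bin at (400,205) and the tape at (364,293). Candidates for the cap: the one on the can's neck (223,167), a small loose one (174,172) and a large loose one (163,213). I choose the one on the neck. Next I'll check it in a close crop and measure.

```bash
cat > h.py <<'E'
import numpy as np,cv2,pickle
from scipy.spatial.transform import Rotation as R
def rays(c,px):
    K=np.array([[c["fx"],0,c["cx"]],[0,c["fy"],c["cy"]],[0,0,1]])
    u=cv2.undistortPoints(np.float64(px).reshape(-1,1,2),K,np.float64(c["distortion"])).reshape(-1,2)
    return np.c_[u,np.ones(len(u))]
def rot(c):
    r=np.array(c["rotation"]);return r if r.shape==(3,3) else R.from_euler("xyz",r,degrees=True).as_matrix()
def plane(c,px,z):
    d=rays(c,px)@rot(c).T;o=np.array(c["origin"]);return o+d*((z-o[2])/d[:,2])[:,None]
def cloud(c):
    h,w=c["depth"].shape;v,u=np.mgrid[:h,:w]
    p=rays(c,np.c_[u.ravel(),v.ravel()])*c["depth"].reshape(-1,1)
    return (p@rot(c).T+np.array(c["origin"])).reshape(h,w,3)
E
python3 - <<'E'
from h import *
c=pickle.load(open("top.pkl","rb"));P=cloud(c)
for n,(u,v) in dict(fin=(223,167),cantop=(242,180),tray=(345,190),bin=(420,200),bar=(292,208),tape=(364,276),small=(174,172),big=(163,213)).items():print(n,np.round(P[v,u],3))
for n,px,z in(("fin",(223,167),.153),("bar",(293,208),.084),("tape",(364,293),.02)):print(n,np.round(plane(c,[px],z),3))
f=c["frame"][:,:,::-1]
a=cv2.resize(f[140:215,185:285],(800,600),interpolation=3)[:, :400+0]
b=cv2.resize(f[165:245,280:440],(800,400),interpolation=3)
a=cv2.resize(f[145:205,190:270],(400,300),interpolation=3)
s=pickle.load(open("side.pkl","rb"))["frame"][:,:,::-1]
s=cv2.resize(s[165:240,225:325],(400,300),interpolation=3)
o=np.zeros((600,800,3),np.uint8);o[:300,:400]=a;o[:300,400:]=s;o[300:]=cv2.resize(f[168:243,280:440],(640,300),interpolation=3).__class__(0) if 0 else 0
o[300:,:640]=cv2.resize(f[168:243,280:440],(640,300),interpolation=3)
cv2.imwrite("pics/crop1.png",o)
E
```

```text
fin [0.532 0.139 0.151]
cantop [0.528 0.099 0.085]
tray [ 0.553 -0.152  0.077]
bin [ 0.574 -0.35   0.04 ]
bar [ 0.501 -0.033  0.001]
tape [ 0.36  -0.238  0.026]
small [0.53  0.283 0.032]
big [0.413 0.271 0.077]
fin [[0.531 0.139 0.153]]
bar [[ 0.483 -0.035  0.084]]
tape [[ 0.319 -0.246  0.02 ]]
```

View pics/crop1.png

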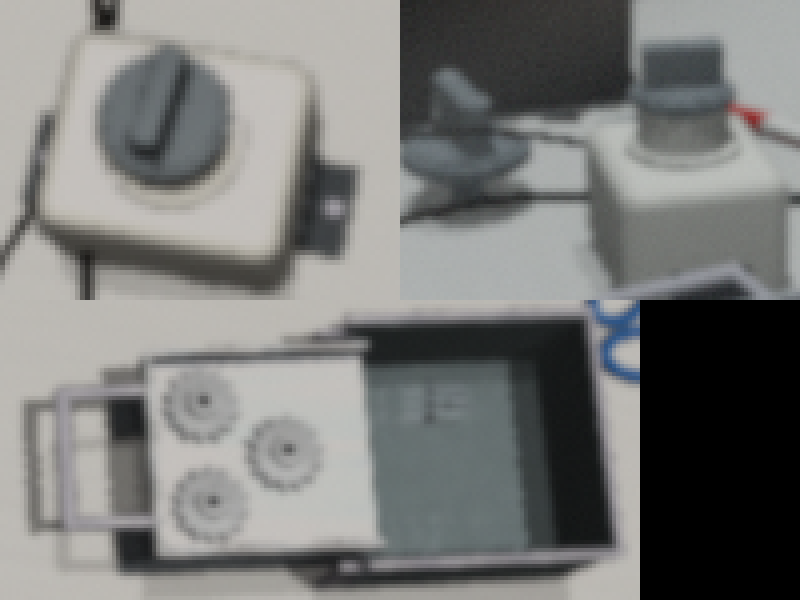

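Crop: the cap on the neck has a 62 mm disc and a fin from about (224,157) to (219,174). The real bar runs from (296,191) to (298,225), and the line left of it is its shadow. Next I'll measure the bar, the fin and the bin from the depth.

Run:
```python
from h import *
c=pickle.load(open("top.pkl","rb"));P=cloud(c);x,y,z=P[...,0],P[...,1],P[...,2]
def rep(n,m):
    q=P[m];r=cv2.minAreaRect(np.float32(q[:,:2]*1000));print(n,len(q),"ctr",np.round(r[0],1),"size",np.round(r[1],1),round(r[2],1),"zmed",np.round(np.median(q[:,2]),3)); return q
v,u=np.mgrid[:420,:560]
q=rep("fin",(u>205)&(u<245)&(v>145)&(v<190)&(z>.145)&(z<.16))
d=np.linalg.svd(q[:,:2]-q[:,:2].mean(0))[2][0];print("fin mean",q.mean(0),"dir deg",np.degrees(np.arctan2(d[1],d[0])))
q=rep("disc",(u>200)&(u<250)&(v>145)&(v<195)&(z>.117)&(z<.13))
q=rep("bar",(u>291)&(u<301)&(v>188)&(v<228)&(z>.07)&(z<.1));print(np.round(q[::4],3).tolist())
rep("bin rim",(u>350)&(u<440)&(v>165)&(v<245)&(z>.092)&(z<.108))
rep("tray",(u>310)&(u<378)&(v>175)&(v<238)&(z>.068)&(z<.104))
print("bar ends",np.round(plane(c,[(296.5,191.5),(298,224.5)],.084),4),"rim far corners",np.round(plane(c,[(427.5,173.5),(433,236)],.1),4))
print("fin top ends",np.round(plane(c,[(190+170/5,145+52/5),(190+147/5,145+146/5)],.153),4))
```

```text
fin 136 ctr [538.3 145.1] size [14.3 49.9] 85.3 zmed 0.153
fin mean [0.53741115 0.14486515 0.15215665] dir deg 175.00511199139575
disc 382 ctr [537.  145.8] size [62.9 62.1] 84.7 zmed 0.124
bar 163 ctr [485.7 -43.9] size [86.1 14.6] 9.9 zmed 0.088
[[0.527, -0.029, 0.085], [0.528, -0.039, 0.087], [0.524, -0.032, 0.088], [0.525, -0.042, 0.089], [0.521, -0.035, 0.092], [0.525, -0.045, 0.085], [0.52, -0.038, 0.088], [0.518, -0.038, 0.085], [0.516, -0.039, 0.085], [0.512, -0.039, 0.089], [0.51, -0.04, 0.088], [0.507, -0.04, 0.091], [0.505, -0.04, 0.09], [0.503, -0.041, 0.089], [0.5, -0.041, 0.088], [0.497, -0.039, 0.09], [0.495, -0.037, 0.088], [0.493, -0.036, 0.083], [0.494, -0.045, 0.086], [0.491, -0.045, 0.087], [0.489, -0.046, 0.089], [0.486, -0.046, 0.089], [0.484, -0.047, 0.087], [0.481, -0.047, 0.089], [0.479, -0.048, 0.087], [0.477, -0.048, 0.087], [0.475, -0.048, 0.087], [0.472, -0.049, 0.086], [0.469, -0.049, 0.091], [0.468, -0.05, 0.087], [0.464, -0.05, 0.09], [0.463, -0.051, 0.088], [0.46, -0.051, 0.086], [0.458, -0.051, 0.086], [0.454, -0.049, 0.092], [0.452, -0.048, 0.09], [0.45, -0.046, 0.085], [0.452, -0.055, 0.086], [0.447, -0.053, 0.093], [0.446, -0.054, 0.085], [0.443, -0.052, 0.086]]
bin rim 750 ctr [ 538.7 -262.6] size [158.9 202. ] 13.1 zmed 0.101
tray 3086 ctr [ 516.  -155.2] size [153.4 165.2] 7.8 zmed 0.076
bar ends [[ 0.5244 -0.036   0.084 ]
 [ 0.4455 -0.0538  0.084 ]] rim far corners [[ 0.626  -0.343   0.1   ]
 [ 0.4749 -0.3729  0.1   ]]
fin top ends [[0.5589 0.1429 0.153 ]
 [0.513  0.1435 0.153 ]]
```

```bash
cat >> h.py <<'E'
def rel(pos,tgt,yaw_now,tgt_yaw):
    "tool-frame shift /0.3 and turn /180 for a tool that points down"
    T=R.from_euler("xyz",[180,0,yaw_now],degrees=True)
    s=T.inv().apply(np.array(tgt)-pos)/.3;t=-((tgt_yaw-yaw_now+180)%360-180)/180
    return np.round(s,3),round(t,4)
E
python3 - <<'E'
from h import *
for n in("top","side"):
    c=pickle.load(open(n+".pkl","rb"));P=cloud(c);x,y,z=P[...,0],P[...,1],P[...,2]
    m=(c["depth"]>0)&(z>.06)&(x>.2)&(x<1)&(y>.2)&(y<.9)
    for y0 in np.arange(.2,.9,.1):
        k=m&(y>=y0)&(y<y0+.1)
        if k.any():
            i=P[k];a=i[i[:,0].argsort()][:len(i)//50+1];print(n,round(y0,1),k.sum(),"minx",np.round(np.median(a,0),2),"maxz",np.round(np.percentile(i[:,2],98),2))
p=[.216,.613,.223]
for t in([.33,.40,.25],[.43,.20,.25],[.4855,-.0445,.16]):print(rel(p,t,160.6,11.7))
E
```

```text
top 0.2 578 minx [0.32 0.24 0.06] maxz 0.09
top 0.3 11626 minx [0.36 0.39 0.18] maxz 0.42
top 0.4 8944 minx [0.35 0.48 0.13] maxz 0.42
top 0.5 2453 minx [0.35 0.53 0.1 ] maxz 0.42
side 0.2 331 minx [0.33 0.24 0.06] maxz 0.09
side 0.3 14646 minx [0.37 0.38 0.21] maxz 0.41
side 0.4 3230 minx [0.36 0.49 0.11] maxz 0.42
side 0.5 2944 minx [0.2  0.57 0.4 ] maxz 0.56
side 0.6 442 minx [0.22 0.66 0.25] maxz 0.55
side 0.7 2 minx [0.25 0.71 0.33] maxz 0.33
(array([-0.594, -0.543, -0.09 ]), 0.8272)
(array([-1.13 , -1.062, -0.09 ]), 0.8272)
(array([-1.575, -1.769,  0.21 ]), 0.8272)
```

The guard box (x>0.35, y 0.3–0.56) is 0.42 m high, so I go over it.

>>> servo_tool(series=[[[0,0,-0.45,0,0,0,1],[0,0,-0.9,0,0,0,1],[0,0,-0.9,0,0,0,1],[0,0,-0.9,0,0,0,1],[0,0,-0.9,0,0,0,1],[0,0,-0.9,0,0,0,1],[0,0,-0.9,0,0,0,1],[0,0,-0.9,0,0,0,1],[0,0,-0.9,0,0,0,1]]], grip_force=12)

```text
time_s: 0.85
tool_pos: [0.2161, 0.6135, 0.4934]
tool_rot: [179.9, -0.0, 160.6]
force: [0.7, -0.9, -0.7]
grip_width: 0.0864
grasp_force: 0.0
```

>>> servo_tool(series=[[[-0.8,-0.9,0,0,0,0.4,1],[-0.8,-0.9,0,0,0,0.4,1],[-0.8,-0.9,0,0,0,0.4,1],[-0.8,-0.9,0,0,0,0.4,1],[-0.8,-0.9,0,0,0,0.4,1],[-0.8,-0.9,0,0,0,0.4,1],[-0.8,-0.9,0,0,0,0.4,1],[-0.8,-0.9,0,0,0,0.4,1],[-0.8,-0.9,0,0,0,0.4,1],[-0.8,-0.9,0,0,0,0.4,1],[-0.8,-0.9,0,0,0,0.4,1],[-0.8,-0.9,0,0,0,0.4,1]]])

```text
time_s: 1.85
tool_pos: [0.3521, 0.2787, 0.491]
tool_rot: [-179.9, 0.1, 88.8]
force: [-0.3, 0.3, -0.3]
grip_width: 0.0873
grasp_force: 0.0
```

Run:
```python
from h import *
from cell import get_obs
o=get_obs();p=o["tool_pos"];print(p,o["tool_rot"],o["qpos"])
print(rel(p,[.4855,-.0445,.30],o["tool_rot"][2],11.7))
```

```text
[0.35205527 0.27874148 0.49096846] [-1.79876160e+02  8.18283259e-02  8.87902821e+01] [-54.18700157  -5.84527851  11.02208539  79.32010291   1.13447916
 106.56075171 -44.11003894]
(array([-1.068,  0.467,  0.637]), np.float64(0.4283))
```

>>> servo_tool(series=[[[-1,0.44,0.2,0,0,0.428,1],[-1,0.44,0.2,0,0,0.428,1],[-1,0.44,0.2,0,0,0.428,1],[-1,0.44,0.2,0,0,0.428,1],[-1,0.44,0.5,0,0,0.428,1],[-1,0.44,0.5,0,0,0.428,1],[-1,0.44,0.64,0,0,0.428,1],[-1,0.44,0.64,0,0,0.428,1],[-1,0.44,0.64,0,0,0.428,1],[-1,0.44,0.64,0,0,0.428,1],[-1,0.44,0.64,0,0,0.428,1],[-1,0.44,0.64,0,0,0.428,1]]])

```text
time_s: 2.85
tool_pos: [0.4763, -0.0241, 0.2979]
tool_rot: [180.0, 0.3, 11.6]
force: [0.3, 0.3, -0.2]
grip_width: 0.0868
grasp_force: 0.0
```

Run:
```python
from h import *
from cell import get_obs
o=get_obs();p=o["tool_pos"];print(p,o["tool_rot"],o["qpos"])
print(rel(p,[.4855,-.0445,.12],o["tool_rot"][2],11.7))
```

```text
[ 0.47627308 -0.02411148  0.29788715] [179.9872989    0.29055441  11.60333763] [-32.68038703  -5.9830145   30.09701095 100.51425271   3.06544218
  84.95954358 -81.40024691]
(array([0.016, 0.073, 0.593]), np.float64(-0.0005))
```

>>> servo_tool(series=[[[0.015,0.073,0.3,0,0,0,0.45],[0.015,0.073,0.593,0,0,0,0.45],[0.015,0.073,0.593,0,0,0,0.45],[0.015,0.073,0.593,0,0,0,0.45],[0.015,0.073,0.593,0,0,0,0.45],[0.015,0.073,0.593,0,0,0,0.45],[0.015,0.073,0.593,0,0,0,0.45],[0.015,0.073,0.593,0,0,0,0.45]]])

```text
time_s: 3.52
tool_pos: [0.4876, -0.0439, 0.1243]
tool_rot: [180.0, -0.2, 11.8]
force: [1.6, 0.1, 0.4]
grip_width: 0.0436
grasp_force: 0.0
```

Run:
```python
from h import *
from cell import get_obs,eyes
o=get_obs();print(o["tool_pos"],o["tool_rot"],o["grip_width"])
f=eyes.read_camera("side")["frame"][:,:,::-1]
g=eyes.read_camera("top")["frame"][:,:,::-1]
a=cv2.resize(f[170:320,230:380],(400,400),interpolation=3);b=cv2.resize(g[150:250,260:360],(400,400),interpolation=3)
cv2.imwrite("pics/bar1.png",np.hstack([a,b]))
```

```text
[ 0.48761518 -0.04389695  0.12428767] [ 1.79985759e+02 -1.62284262e-01  1.17899993e+01] 0.043569896275466494
```

View pics/bar1.png

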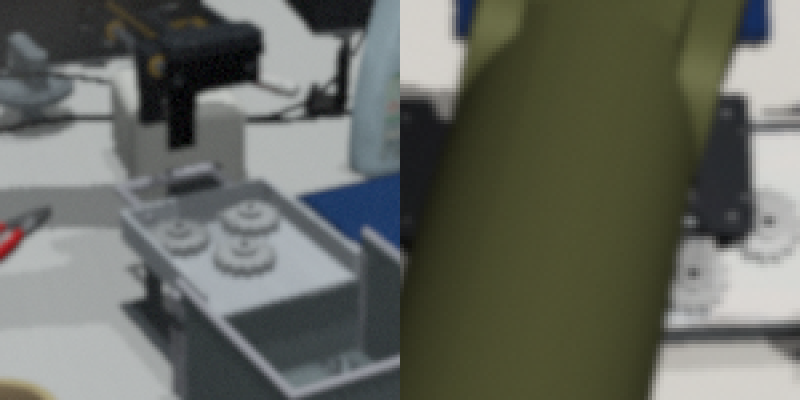

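The fingers hang straight above the bar (crop 178,150 over 180,180) and are clear of the end wall. I descend and grip.

>>> servo_tool(series=[[[-0.005,0,0.1,0,0,0,0.45],[-0.005,0,0.19,0,0,0,0.45],[-0.005,0,0.19,0,0,0,0.45],[-0.005,0,0.19,0,0,0,0.45],[-0.005,0,0.19,0,0,0,0],[-0.005,0,0.19,0,0,0,0],[-0.005,0,0.19,0,0,0,0],[-0.005,0,0.19,0,0,0,0],[-0.005,0,0.19,0,0,0,0]]], grip_force=12)

```text
time_s: 4.37
tool_pos: [0.4851, -0.0432, 0.0666]
tool_rot: [-179.8, -0.1, 11.6]
force: [-2.7, 10.2, 5.7]
grip_width: 0.0137
grasp_force: 5.1
```

Run:
```python
from h import *
from cell import get_obs
o=get_obs();print({k:np.round(o[k],4) for k in("tool_pos","tool_rot","force","wrist_torque","grip_width","grasp_force")})
# arc in tool axes: bar = hinge + 175.6mm
r=.1756;a0=np.arctan2(14,175)
for t in np.r_[.1:1.11:.1]:
    a=a0+t;dx=-r*(np.cos(a)-np.cos(a0));dz=r*(np.sin(a)-np.sin(a0));print(round(t,1),"ty",round(dx/.3,3),"tz",round(-dz/.3,3))
```

```text
{'tool_pos': array([ 0.4851, -0.0432,  0.0666]), 'tool_rot': array([-1.797966e+02, -9.760000e-02,  1.155950e+01]), 'force': array([-2.7204, 10.158 ,  5.6783]), 'wrist_torque': array([2.1171, 0.6414, 0.0254]), 'grip_width': np.float64(0.0137), 'grasp_force': np.float64(5.1309)}
0.1 ty 0.008 tz -0.058
0.2 ty 0.021 tz -0.115
0.3 ty 0.04 tz -0.17
0.4 ty 0.064 tz -0.224
0.5 ty 0.094 tz -0.274
0.6 ty 0.128 tz -0.321
0.7 ty 0.167 tz -0.365
0.8 ty 0.21 tz -0.404
0.9 ty 0.257 tz -0.439
1.0 ty 0.307 tz -0.47
1.1 ty 0.36 tz -0.494
```

>>> servo_tool(series=[[[0,-0.008,0,0,0,0,0],[0,-0.008,0,0,0,0,0],[0,-0.008,0,0,0,0,0],[0,-0.008,0,0,0,0,0]]])

```text
time_s: 4.7
tool_pos: [0.4847, -0.0412, 0.0666]
tool_rot: [-179.9, -0.1, 11.6]
force: [-1.3, 3.9, 5.5]
grip_width: 0.009
grasp_force: 12.0
```

>>> servo_tool(series=[[[0,0.003,-0.029,0,0,0,0],[0,0.008,-0.058,0,0,0,0],[0,0.014,-0.087,0,0,0,0],[0,0.021,-0.115,0,0,0,0],[0,0.03,-0.143,0,0,0,0],[0,0.04,-0.17,0,0,0,0],[0,0.052,-0.197,0,0,0,0],[0,0.064,-0.224,0,0,0,0],[0,0.078,-0.249,0,0,0,0],[0,0.094,-0.274,0,0,0,0],[0,0.11,-0.298,0,0,0,0],[0,0.128,-0.321,0,0,0,0]]])

```text
time_s: 5.7
tool_pos: [0.493, -0.0768, 0.1633]
tool_rot: [-179.7, -0.2, 11.7]
force: [1.4, 9.1, 4.6]
grip_width: 0.0098
grasp_force: 12.0
```

>>> servo_tool(series=[[[0,0.019,-0.022,0,0,0,0],[0,0.037,-0.044,0,0,0,0],[0,0.058,-0.064,0,0,0,0],[0,0.079,-0.083,0,0,0,0],[0,0.102,-0.101,0,0,0,0],[0,0.125,-0.118,0,0,0,0],[0,0.15,-0.133,0,0,0,0],[0,0.175,-0.147,0,0,0,0],[0,0.202,-0.161,0,0,0,0],[0,0.222,-0.17,0,0,0,0],[0,0.222,-0.17,0,0,0,0],[0,0.222,-0.17,0,0,0,0]]])

```text
time_s: 6.7
tool_pos: [0.5086, -0.1447, 0.2157]
tool_rot: [180.0, -0.5, 11.6]
force: [3.9, 4.6, 7.3]
grip_width: 0.0094
grasp_force: 12.1
```

Run:
```python
from h import *
from cell import get_obs,eyes
f=eyes.read_camera("side")["frame"][:,:,::-1]
g=eyes.read_camera("top")["frame"][:,:,::-1]
a=cv2.resize(f[170:370,250:430],(400,444),interpolation=3);b=cv2.resize(g[150:250,350:440],(400,444),interpolation=3)
cv2.imwrite("pics/tilt1.png",np.hstack([a,b]))
```

```text
(no output)
```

View pics/tilt1.png

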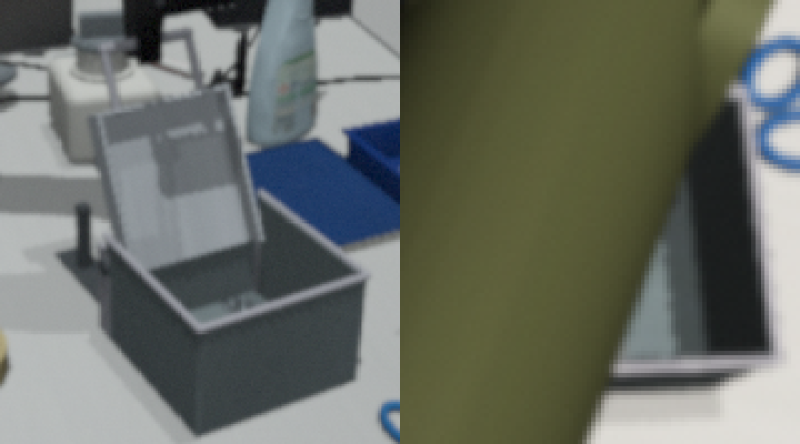

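The tray shows empty and gears are visible in the bin (crop 235,300). I release the bar and move up and away.

>>> servo_tool(series=[[[0,0,0,0,0,0,0.4],[0,0,0,0,0,0,0.4],[0,0,0,0,0,0,0.4],[0,0,-0.05,0,0,0,0.4],[0,0,-0.12,0,0,0,0.4],[0,0,-0.25,0,0,0,0.6],[0,-0.3,-0.3,0,0,0,1],[0,-0.8,-0.3,0,0,-0.4,1],[0,-0.95,-0.3,0,0,-0.4,1],[0,-0.95,-0.3,0,0,-0.4,1],[0,-0.95,-0.3,0,0,-0.4,1],[0,-0.95,-0.3,0,0,-0.4,1]]])

```text
time_s: 7.8
tool_pos: [0.4542, 0.0991, 0.3016]
tool_rot: [180.0, 0.0, 47.6]
force: [1.7, 0.6, 0.3]
grip_width: 0.0738
grasp_force: 0.0
```

Run:
```python
from h import *
from cell import get_obs,eyes
o=get_obs();print({k:np.round(o[k],4) for k in("time_s","tool_pos","tool_rot","qpos","force","grip_width")})
f=eyes.read_camera("side")["frame"][:,:,::-1]
g=eyes.read_camera("top")["frame"][:,:,::-1]
a=cv2.resize(f[150:350,200:400],(400,400),interpolation=3);b=cv2.resize(g[150:250,340:440],(400,400),interpolation=3)
cv2.imwrite("pics/tilt2.png",np.hstack([a,b]))
print(rel(o["tool_pos"],[.5375,.145,.20],o["tool_rot"][2],175))
```

```text
{'time_s': np.float64(7.8), 'tool_pos': array([0.4542, 0.0991, 0.3016]), 'tool_rot': array([1.799896e+02, 3.880000e-02, 4.763640e+01]), 'qpos': array([-40.7025,  -7.2661,  22.8496, 101.4897,   2.8531,  85.2461,
       -60.6194]), 'force': array([1.7253, 0.6144, 0.3372]), 'grip_width': np.float64(0.0738)}
(array([0.3  , 0.102, 0.339]), np.float64(-0.7076))
```

View pics/tilt2.png

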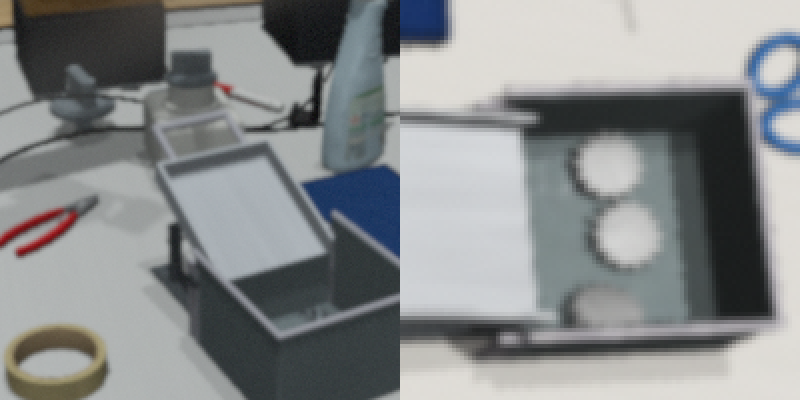

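All three gears lie in the bin (right crop 610,165; 625,235; 605,305), the tray is empty and it is sinking. Now to the cap.

>>> servo_tool(series=[[[0.3,0.1,0.1,0,0,-0.708,1],[0.3,0.1,0.1,0,0,-0.708,1],[0.3,0.1,0.1,0,0,-0.708,1],[0.3,0.1,0.1,0,0,-0.708,1],[0.3,0.1,0.1,0,0,-0.708,1],[0.3,0.1,0.1,0,0,-0.708,1],[0.3,0.1,0.1,0,0,-0.708,1],[0.3,0.1,0.1,0,0,-0.708,1],[0.3,0.1,0.1,0,0,-0.708,1],[0.3,0.1,0.1,0,0,-0.708,1],[0.3,0.1,0.1,0,0,-0.708,1],[0.3,0.1,0.1,0,0,-0.708,1]]])

```text
time_s: 8.9
tool_pos: [0.5382, 0.1426, 0.2712]
tool_rot: [-179.9, 0.0, 133.5]
force: [-1.2, -0.0, 0.1]
grip_width: 0.0869
grasp_force: 0.0
```

Run:
```python
from h import *
from cell import get_obs,eyes
o=get_obs();print({k:np.round(o[k],4) for k in("time_s","tool_pos","tool_rot","qpos")})
print(rel(o["tool_pos"],[.5375,.1445,.20],o["tool_rot"][2],175))
```

```text
{'time_s': np.float64(8.9), 'tool_pos': array([0.5382, 0.1426, 0.2712]), 'tool_rot': array([-1.798927e+02,  2.550000e-02,  1.335189e+02]), 'qpos': array([-37.731 ,   5.8021,  21.8398,  93.0736,  -2.1055,  81.6273,
        27.836 ])}
(array([0.006, 0.003, 0.237]), np.float64(-0.2305))
```

>>> servo_tool(series=[[[0.004,0.003,0.1,0,0,-0.23,0.5],[0.004,0.003,0.237,0,0,-0.23,0.5],[0.004,0.003,0.237,0,0,-0.23,0.5],[0.004,0.003,0.237,0,0,-0.23,0.5],[0.004,0.003,0.237,0,0,-0.23,0.5],[0.004,0.003,0.237,0,0,-0.23,0.5],[0.004,0.003,0.237,0,0,-0.23,0.5],[0.004,0.003,0.237,0,0,-0.23,0.5]]])

```text
time_s: 9.57
tool_pos: [0.538, 0.1446, 0.2003]
tool_rot: [-179.9, -0.0, 174.4]
force: [0.3, 0.6, -0.9]
grip_width: 0.0456
grasp_force: 0.0
```

Run:
```python
from h import *
from cell import get_obs,eyes
o=get_obs();print({k:np.round(o[k],4) for k in("time_s","tool_pos","tool_rot","qpos","grip_width","wrist_torque","force")})
print(rel(o["tool_pos"],[.5375,.1445,.129],o["tool_rot"][2],175))
f=eyes.read_camera("side")["frame"][:,:,::-1]
cv2.imwrite("pics/cap1.png",cv2.resize(f[130:230,240:340],(600,600),interpolation=3))
```

```text
{'time_s': np.float64(9.5667), 'tool_pos': array([0.538 , 0.1446, 0.2003]), 'tool_rot': array([-1.799405e+02, -3.550000e-02,  1.744458e+02]), 'qpos': array([-35.1761,   7.794 ,  19.0866,  99.0001,  -2.6043,  73.7005,
        68.9264]), 'grip_width': np.float64(0.0456), 'wrist_torque': array([-0.0049,  0.0423,  0.0442]), 'force': array([ 0.3101,  0.5767, -0.8691])}
(array([ 0.002, -0.   ,  0.238]), np.float64(-0.0031))
```

View pics/cap1.png

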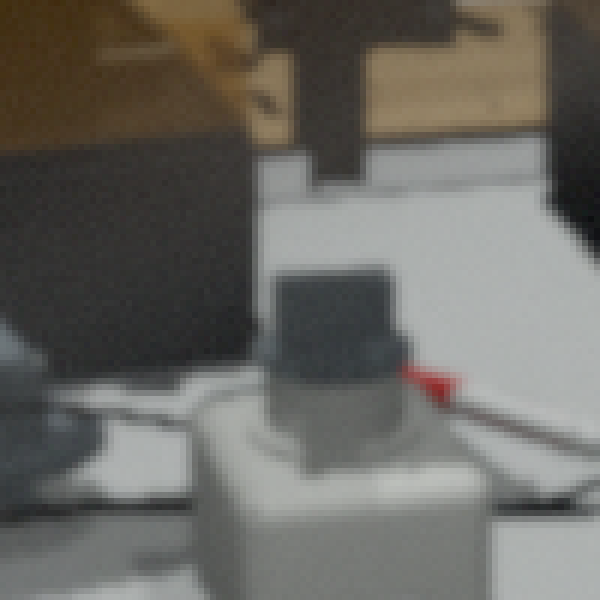

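The finger (337,180) is centred over the fin (335,270). I descend and grip.

>>> servo_tool(series=[[[0,0,0.1,0,0,-0.003,0.5],[0,0,0.2,0,0,-0.003,0.5],[0,0,0.234,0,0,-0.003,0.5],[0,0,0.234,0,0,-0.003,0.5],[0,0,0.234,0,0,-0.003,0],[0,0,0.234,0,0,-0.003,0],[0,0,0.234,0,0,-0.003,0],[0,0,0.234,0,0,-0.003,0],[0,0,0.234,0,0,-0.003,0],[0,0,0.234,0,0,-0.003,0]]], grip_force=25)

```text
time_s: 10.45
tool_pos: [0.5385, 0.146, 0.1314]
tool_rot: [179.9, 0.1, 175.2]
force: [-0.6, -0.1, 2.7]
grip_width: 0.0139
grasp_force: 25.0
```

Run:
```python
from cell import get_obs
import numpy as np
o=get_obs();print({k:np.round(o[k],3) for k in("tool_pos","tool_rot","grip_width","wrist_torque","force","grasp_force")})
```

```text
{'tool_pos': array([0.539, 0.146, 0.131]), 'tool_rot': array([1.79950e+02, 6.90000e-02, 1.75241e+02]), 'grip_width': np.float64(0.014), 'wrist_torque': array([0.052, 0.105, 0.049]), 'force': array([-0.614, -0.073,  2.721]), 'grasp_force': np.float64(25.0)}
```

>>> servo_tool(series=[[[0,0,0,0,0,-0.013,0],[0,0,0,0,0,-0.026,0],[0,0,0,0,0,-0.039,0],[0,0,0,0,0,-0.052,0],[0,0,0,0,0,-0.06,0],[0,0,0,0,0,-0.06,0]]])

```text
time_s: 10.95
tool_pos: [0.5387, 0.1458, 0.1313]
tool_rot: [180.0, 0.1, -173.9]
force: [0.1, -0.5, 3.8]
grip_width: 0.0139
grasp_force: 25.0
```

```bash
cat > t.py <<'E'
from cell import get_obs
import numpy as np
o=get_obs();print({k:np.round(o[k],3) for k in("tool_rot","grip_width","wrist_torque","force","grasp_force","qpos","time_s")})
E
python3 t.py
```

```text
{'tool_rot': array([ 1.79976e+02,  8.30000e-02, -1.73930e+02]), 'grip_width': np.float64(0.014), 'wrist_torque': array([-0.004,  0.034,  0.07 ]), 'force': array([ 0.059, -0.515,  3.808]), 'grasp_force': np.float64(25.0), 'qpos': array([-33.797,  10.911,  17.79 , 103.732,  -3.644,  65.824,  81.251]), 'time_s': np.float64(10.95)}
```

>>> servo_tool(series=[[[0,0,0,0,0,-0.01,0],[0,0,0,0,0,-0.02,0],[0,0,0,0,0,-0.03,0],[0,0,0,0,0,-0.03,0]]])

```text
time_s: 11.28
tool_pos: [0.5387, 0.1459, 0.1313]
tool_rot: [180.0, 0.1, -168.6]
force: [0.5, -0.3, 5.0]
grip_width: 0.0139
grasp_force: 25.0
```

```bash
python3 t.py
```

```text
{'tool_rot': array([ 1.79986e+02,  8.80000e-02, -1.68564e+02]), 'grip_width': np.float64(0.014), 'wrist_torque': array([ 0.008, -0.022,  0.026]), 'force': array([ 0.487, -0.34 ,  4.952]), 'grasp_force': np.float64(25.0), 'qpos': array([-33.344,  10.901,  17.28 , 103.713,  -3.538,  65.819,  86.524]), 'time_s': np.float64(11.283)}
```

>>> servo_tool(series=[[[0,0,0,0,0,-0.01,0],[0,0,0,0,0,-0.02,0],[0,0,0,0,0,-0.03,0],[0,0,0,0,0,-0.03,0]]])

```text
time_s: 11.62
tool_pos: [0.5387, 0.1459, 0.1313]
tool_rot: [180.0, 0.1, -163.2]
force: [-0.1, -0.8, 5.4]
grip_width: 0.014
grasp_force: 25.0
```

```bash
python3 t.py
```

```text
{'tool_rot': array([ 1.79993e+02,  9.30000e-02, -1.63199e+02]), 'grip_width': np.float64(0.014), 'wrist_torque': array([-0.042, -0.001, -0.034]), 'force': array([-0.114, -0.752,  5.396]), 'grasp_force': np.float64(25.0), 'qpos': array([-32.886,  10.883,  16.768, 103.698,  -3.432,  65.816,  91.8  ]), 'time_s': np.float64(11.617)}
```

>>> servo_tool(series=[[[0,0,0,0,0,-0.01,0],[0,0,0,0,0,-0.02,0],[0,0,0,0,0,-0.03,0],[0,0,0,0,0,-0.03,0]]])

```text
time_s: 11.95
tool_pos: [0.5387, 0.1459, 0.1313]
tool_rot: [-180.0, 0.1, -157.8]
force: [0.5, -0.3, 5.9]
grip_width: 0.0136
grasp_force: 25.0
```

```bash
python3 t.py
```

```text
{'tool_rot': array([-1.79998e+02,  9.00000e-02, -1.57808e+02]), 'grip_width': np.float64(0.014), 'wrist_torque': array([-0.   ,  0.044,  0.049]), 'force': array([ 0.518, -0.317,  5.936]), 'grasp_force': np.float64(25.0), 'qpos': array([-32.429,  10.873,  16.255, 103.682,  -3.326,  65.817,  97.1  ]), 'time_s': np.float64(11.95)}
```

>>> servo_tool(series=[[[0,0,0,0,0,-0.01,0],[0,0,0,0,0,-0.02,0],[0,0,0,0,0,-0.03,0],[0,0,0,0,0,-0.03,0]]])

```text
time_s: 12.28
tool_pos: [0.5387, 0.1459, 0.1313]
tool_rot: [-180.0, 0.1, -152.4]
force: [0.1, -1.4, 5.1]
grip_width: 0.0137
grasp_force: 25.0
```

```bash
python3 t.py
```

```text
{'tool_rot': array([-1.79990e+02,  9.70000e-02, -1.52404e+02]), 'grip_width': np.float64(0.014), 'wrist_torque': array([-0.014, -0.02 ,  0.02 ]), 'force': array([ 0.143, -1.428,  5.134]), 'grasp_force': np.float64(25.0), 'qpos': array([-31.977,  10.859,  15.743, 103.664,  -3.222,  65.812, 102.411]), 'time_s': np.float64(12.283)}
```

>>> servo_tool(series=[[[0,0,0,0,0,-0.01,0],[0,0,0,0,0,-0.02,0],[0,0,0,0,0,-0.03,0],[0,0,0,0,0,-0.035,0],[0,0,0,0,0,-0.035,0]]])

```text
time_s: 12.7
tool_pos: [0.5387, 0.1459, 0.1313]
tool_rot: [-180.0, 0.1, -146.1]
force: [0.3, -0.5, 6.3]
grip_width: 0.0141
grasp_force: 25.0
```

```bash
python3 t.py
```

```text
{'tool_rot': array([-1.79980e+02,  8.90000e-02, -1.46144e+02]), 'grip_width': np.float64(0.014), 'wrist_torque': array([ 0.054,  0.006, -0.023]), 'force': array([ 0.285, -0.53 ,  6.26 ]), 'grasp_force': np.float64(25.0), 'qpos': array([-31.448,  10.848,  15.152, 103.648,  -3.1  ,  65.813, 108.568]), 'time_s': np.float64(12.7)}
```

Past 0.6 rad without a stop, so this is the opening direction. I continue to the second stop.

>>> servo_tool(series=[[[0,0,0,0,0,-0.012,0],[0,0,0,0,0,-0.024,0],[0,0,0,0,0,-0.036,0],[0,0,0,0,0,-0.048,0],[0,0,0,0,0,-0.06,0],[0,0,0,0,0,-0.06,0]]])

```text
time_s: 13.2
tool_pos: [0.5387, 0.1459, 0.1313]
tool_rot: [-180.0, 0.1, -135.3]
force: [-0.1, -1.3, 6.0]
grip_width: 0.0138
grasp_force: 25.0
```

```bash
python3 t.py
```

```text
{'tool_rot': array([-1.79961e+02,  8.80000e-02, -1.35289e+02]), 'grip_width': np.float64(0.014), 'wrist_torque': array([0.087, 0.036, 0.067]), 'force': array([-0.12 , -1.295,  6.007]), 'grasp_force': np.float64(25.0), 'qpos': array([-30.539,  10.825,  14.132, 103.613,  -2.889,  65.814, 119.242]), 'time_s': np.float64(13.2)}
```

>>> servo_tool(series=[[[0,0,0,0,0,-0.008,0],[0,0,0,0,0,-0.016,0],[0,0,0,0,0,-0.016,0]]])

```text
time_s: 13.45
tool_pos: [0.5387, 0.1458, 0.1313]
tool_rot: [-180.0, 0.1, -132.4]
force: [-0.1, -0.5, 5.3]
grip_width: 0.0138
grasp_force: 25.0
```

```bash
python3 t.py
```

```text
{'tool_rot': array([-1.79956e+02,  8.60000e-02, -1.32447e+02]), 'grip_width': np.float64(0.014), 'wrist_torque': array([ 0.045,  0.025, -0.04 ]), 'force': array([-0.142, -0.484,  5.332]), 'grasp_force': np.float64(25.0), 'qpos': array([-30.301,  10.822,  13.872, 103.605,  -2.836,  65.812, 122.045]), 'time_s': np.float64(13.45)}
```

>>> servo_tool(series=[[[0,0,0,0,0,-0.008,0],[0,0,0,0,0,-0.016,0],[0,0,0,0,0,-0.016,0]]])

```text
time_s: 13.7
tool_pos: [0.5388, 0.1459, 0.1314]
tool_rot: [-180.0, 0.1, -129.6]
force: [-0.6, 0.0, 4.5]
grip_width: 0.014
grasp_force: 25.0
```

```bash
python3 t.py
```

```text
{'tool_rot': array([-1.79951e+02,  8.60000e-02, -1.29563e+02]), 'grip_width': np.float64(0.014), 'wrist_torque': array([ 0.046,  0.119, -0.008]), 'force': array([-0.607,  0.025,  4.469]), 'grasp_force': np.float64(25.0), 'qpos': array([-30.064,  10.815,  13.602, 103.594,  -2.78 ,  65.815, 124.878]), 'time_s': np.float64(13.7)}
```

>>> servo_tool(series=[[[0,0,0,0,0,-0.008,0],[0,0,0,0,0,-0.016,0],[0,0,0,0,0,-0.016,0]]])

```text
time_s: 13.95
tool_pos: [0.5387, 0.1459, 0.1313]
tool_rot: [-179.9, 0.1, -126.7]
force: [0.5, -1.5, 4.6]
grip_width: 0.0142
grasp_force: 25.0
```

```bash
python3 t.py
```

```text
{'tool_rot': array([-1.79949e+02,  7.90000e-02, -1.26685e+02]), 'grip_width': np.float64(0.014), 'wrist_torque': array([0.033, 0.048, 0.022]), 'force': array([ 0.459, -1.524,  4.636]), 'grasp_force': np.float64(25.0), 'qpos': array([-29.823,  10.813,  13.334, 103.589,  -2.725,  65.813, 127.711]), 'time_s': np.float64(13.95)}
```

>>> servo_tool(series=[[[0,0,0,0,0,-0.008,0],[0,0,0,0,0,-0.016,0],[0,0,0,0,0,-0.016,0]]])

```text
time_s: 14.2
tool_pos: [0.5387, 0.1459, 0.1313]
tool_rot: [-179.9, 0.1, -123.8]
force: [-0.1, -0.3, 5.1]
grip_width: 0.0139
grasp_force: 25.0
```

```bash
python3 t.py
```

```text
{'tool_rot': array([-1.79946e+02,  7.70000e-02, -1.23803e+02]), 'grip_width': np.float64(0.014), 'wrist_torque': array([ 0.07 ,  0.052, -0.022]), 'force': array([-0.107, -0.278,  5.062]), 'grasp_force': np.float64(25.0), 'qpos': array([-29.583,  10.809,  13.062, 103.581,  -2.671,  65.813, 130.543]), 'time_s': np.float64(14.2)}
```

>>> servo_tool(series=[[[0,0,0,0,0,-0.008,0],[0,0,0,0,0,-0.016,0],[0,0,0,0,0,-0.016,0]]])

```text
time_s: 14.45
tool_pos: [0.5387, 0.1459, 0.1313]
tool_rot: [-179.9, 0.1, -120.9]
force: [-1.3, -0.4, 5.9]
grip_width: 0.0138
grasp_force: 25.0
```

```bash
python3 t.py
```

```text
{'tool_rot': array([-1.79942e+02,  7.80000e-02, -1.20921e+02]), 'grip_width': np.float64(0.014), 'wrist_torque': array([-0.019,  0.021, -0.011]), 'force': array([-1.275, -0.356,  5.898]), 'grasp_force': np.float64(25.0), 'qpos': array([-29.346,  10.804,  12.796, 103.57 ,  -2.619,  65.814, 133.379]), 'time_s': np.float64(14.45)}
```

At 1.115 rad the cap is within 0.12 of any possible stop. I try a gentle lift.

>>> servo_tool(series=[[[0,0,-0.005,0,0,0,0],[0,0,-0.01,0,0,0,0],[0,0,-0.015,0,0,0,0],[0,0,-0.02,0,0,0,0],[0,0,-0.02,0,0,0,0]]])

```text
time_s: 14.87
tool_pos: [0.5381, 0.1455, 0.1365]
tool_rot: [-180.0, -0.0, -120.9]
force: [2.4, -0.6, -3.3]
grip_width: 0.0138
grasp_force: 25.0
```

```bash
python3 t.py
```

```text
{'tool_rot': array([-1.79989e+02, -1.70000e-02, -1.20887e+02]), 'grip_width': np.float64(0.014), 'wrist_torque': array([-0.053, -0.439, -0.027]), 'force': array([ 2.44 , -0.621, -3.262]), 'grasp_force': np.float64(25.0), 'qpos': array([-29.377,  10.53 ,  12.818, 103.256,  -2.513,  66.497, 133.348]), 'time_s': np.float64(14.867)}
```

>>> servo_tool(series=[[[0,0,-0.01,0,0,0,0],[0,0,-0.03,0,0,0,0],[0,0,-0.05,0,0,0,0],[0,0,-0.07,0,0,0,0],[0,0,-0.09,0,0,0,0],[0,0,-0.11,0,0,0,0],[0,0,-0.14,0,0,0,0],[0,0,-0.18,0,0,0,0],[0,0,-0.24,0,0,0,0],[0,0,-0.3,0,0,0,0],[0,0,-0.3,0,0,0,0],[0,0,-0.3,0,0,0,0]]])

```text
time_s: 15.87
tool_pos: [0.5389, 0.146, 0.2282]
tool_rot: [-179.9, 0.1, -120.9]
force: [-0.1, -0.0, -0.5]
grip_width: 0.014
grasp_force: 25.0
```

```bash
python3 t.py
python3 - <<'E'
from h import *
from cell import get_obs,eyes
f=eyes.read_camera("side")["frame"][:,:,::-1]
cv2.imwrite("pics/cap2.png",cv2.resize(f[100:340,200:440],(600,600),interpolation=3))
E
```

```text
{'tool_rot': array([-1.79898e+02,  1.39000e-01, -1.20857e+02]), 'grip_width': np.float64(0.014), 'wrist_torque': array([0.04 , 0.068, 0.019]), 'force': array([-0.053, -0.029, -0.54 ]), 'grasp_force': np.float64(25.0), 'qpos': array([-29.769,   6.798,  12.975,  96.607,  -1.584,  76.6  , 132.623]), 'time_s': np.float64(15.867)}
```

View pics/cap2.png

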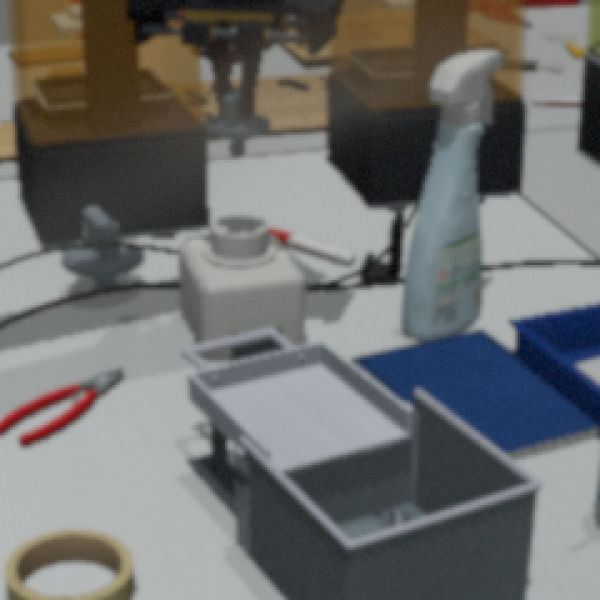

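The neck is open (240,225). The cap hangs upright in the gripper (235,125), about 97 mm above the rim, and the tray is back level and empty. I'm handing the job in.

```bash
python3 -c "
from cell import env
print(env.sign_off())"
```

```text
the job is handed in; nothing more can be done
None
```

The job is done and handed in: all three gears are in the wash bin, and the cap, which has a normal thread (it opened anticlockwise), is held upright in the gripper about 97 mm above the can's neck; the tape roll was not touched, and the arm took about 16 s of the 64 s allowed.

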